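# Nip a re-glued book in the book press

### The job

The spine of the thick softcover book has been re-glued and wants pressing. Push the book, without lifting it, straight into the book press until its far edge is against the fence, then push the arms of the star wheel on top round clockwise until the platen has come down and clamps the book firmly, and let go of the wheel. Leave the other things on the counter alone.

Things in the scene. Friction and masses are not known exactly. Their poses are not given: they have to be found in the camera images.
- press: Book press, fixed: cream base with plywood bed, two steel columns (18 mm thick, at x = +-126 mm, y = 0), a bridge over them (along x, 40 mm wide, z 146 to 174 mm, nuts up to 188 mm). Origin: on the counter below the screw's axis; x runs from column to column, y is the way a book slides in, z up. Bed top z = 20 mm, bed x -115 to 115, y -100 to 140 mm, with lugs out to x = +-140 mm under the columns.
- fence (a point): Middle of the fence's face: an aluminium strip 22 mm high across the far end of the bed, its face at press y = +124 mm; this point is on the bed's top (press z = 20 mm). Axes as the press.
- manual: Thick dark softcover book lying flat on the bed, 50 to 85 mm short of the fence. Origin: centre of its underside; own x = its width, 208 mm; y = its length, far edge at y = +123 mm, near edge at -124 mm; 31 mm thick. Within 0.06 rad of square to the press, 13 mm of play to each column when centred (up to 5 mm off at the start). 0.65 to 1.1 kg; sliding it takes 3 to 9 N. Against the fence its origin is below the screw.
- book_edge (a point): Middle of the book's near edge (its own y = -124 mm), at half its thickness, about 36 mm over the counter: where it can be pushed along its +y. This edge sticks out past the bed at all times, so it is free of the press from the counter up; the wheel's balls reach to 46 mm short of it once the book is home.
- platen: Pressing plate of plywood under a cream casting, 196 mm (press x) by 206 mm (press y) by 20 mm; it hangs on the screw above the book and does not turn. Origin: centre of its underside, 10 to 16 mm above the book at the start.
- wheel (a joint): Turn of the star wheel (rad), growing clockwise seen from above; starts at 0 to 2.1. Platen and wheel go down 16 mm a turn; the platen meets the book at about 6.3 rad. Free turning takes 2 to 5 N at 45 mm from the axis, and it stays where left. After touching it turns little further and stiffens fast: when a finger 45 mm out feels 7 to 12 N, the book is clamped.
- wheel_hub (a point): Centre of the star wheel, on the screw's axis, level with the arms; 247 mm over the counter at joint 0; goes down and turns with the wheel. Hub radius 17 mm, from 14 mm above to 16 mm below this point. Three level steel arms, 11 mm thick, 120 degrees apart, one along this point's own x, bare from 18 to 55 mm out; a black ball, 22 mm thick, 67 mm out on each.
- ball_end (a point): Centre of the black ball at the end of the arm that lies along the wheel's own x axis, 67 mm from the wheel's axis.
- glue_bottle: white squeeze bottle with a red nozzle, 41 x 41 x 112 mm, standing to the right of the press; leave alone
- water_pot: pale glazed pot, 68 mm across, 63 mm high; leave alone
- glue_brush: round brush with an orange handle, 258 mm long, lying on the counter; leave alone
- wood_tool: curved grey hardwood tool, 174 mm long, lying on the counter; leave alone
- tape: roll of masking tape lying flat, 96 mm across, 25 mm high, at the right near the front edge; leave alone
- notebook: pale exercise book lying flat, 200 x 165 x 8 mm, at the far right; leave alone
- pencil: red pencil, 142 mm long, lying on the notebook; leave alone
- rib: blue oval silicone rib lying flat, 80 x 50 x 9 mm; leave alone

How it is judged:
On the way, in this order (a step that is already met when the one before it is completed fails the run):
1. the book lies home against the fence, flat on the bed, before the platen is brought down on it (y of manual in the frame of press above -0.008 m and angle between the y axis of manual and the y axis of press, either way round below 0.06 rad and contact force between platen and manual below 1 N), for 0.2 s.
2. the platen clamps the book (y of manual in the frame of press above -0.008 m and angle between the y axis of manual and the y axis of press, either way round below 0.06 rad and contact force between platen and manual above 15 N), for 0.1 s.
At the end, for the whole second after the job is handed in: The book lies flat on the bed with its far edge within about 8 mm of the fence and square to it within 0.06 rad, the platen presses on it with more than 15 N without help from the robot, and wheel and book are at rest (all of step 2 and y of manual in the frame of press below 0.008 m and angle between manual's own z axis and vertical below 0.05 rad and velocity of joint wheel between -0.1 and 0.1 rad/s and height (world z) of manual below 0.024 m and linear speed of manual below 0.01 m/s); the robot touches nothing.
It fails at once if the book is lifted or tipped: more than 10 mm off the bed or 0.15 rad out of level (height (world z) of manual above 0.03 m or angle between manual's own z axis and vertical above 0.15 rad).
It fails at once if one of the other things on the counter is shifted by more than 20 mm (distance of any of glue_bottle, water_pot, glue_brush, wood_tool, tape, notebook, pencil, rib from where it was at the start of the episode above 0.02 m).
It also fails if it takes over 58 s, if anything falls off the work surface, if the arm or the gripper's body presses on something with over 40 N, if the wrist force passes 120 N, or if a joint passes its speed limit or range.

### The arm

A 6-joint arm with a two-finger parallel gripper is mounted at the origin on a cart in front of the work surface, level with it; the furniture and walls round the work are solid. World frame = base frame: x ahead of the robot, y to its left, z up, the work surface at z = 0. Lengths are in m, angles in rad, forces in N, time in s.
With the tool pointing down it reaches from about 0.3 to 0.85 m from the base axis. Payload 5.4 kg.
Tool frame: the origin (TCP) lies midway between the tips of the shut fingers; the grasp point (between the pads) lies 19 mm behind it; x points along the fingers, z is the direction in which the jaws open and shut, and the axes are right-handed (so a half turn about x gives the same grasp; the last joint's range is limited). The gripper opens to 85 mm and grips with 20 to 120 N. Pads are 22 mm wide; open, the fingers measure 114 mm over their backs; the gripper's body (76 mm by 85 mm) begins 54 mm behind the grasp point. The pads swing forward as they close: fully open they stand 13 mm farther back than shut.
Start: joints at [0.96, 0.158, 1.597, -0, 1.386, -0.21], TCP at [0.224, 0.529, 0.203] pointing down, gripper open.
Joint ranges: [-2.91, 2.91], [-0.94, 2.29], [0.18, 2.7], [-1.29, 4.43], [0.17, 2.64], [-3, 3]. Speed limits (rad/s): [2.57, 2.57, 3.14, 3.14, 3.14, 3.14].

### API

Orientations are given as a 3x3 rotation matrix whose columns are the frame's x, y, z axes.
In Python, from rig import env gives the robot as it stands.
- The arm moves only by the tool apply_moves, never from a script. Its argument "moves" is a list that holds one entry, the list of rows, each a list of 7 numbers: the shift along the world's x, y, z in m, then the turn, a rotation vector about the world's x, y, z in rad, then the finger opening in m, from 0 to 0.0854. A call has 1 to 12 rows; each row shifts and turns the pose as measured when the row begins; what a row does not reach is not made up. A row lasts 1/8 s, in which the tool goes at most 62.5 mm and 10.7 degrees, less where a joint would pass 70% of its speed; a pose out of reach is approached as far as the arm can. A call is refused whole if a number of a shift passes 0.0625 or a number of a turn 0.188, either way. A call with a gripper value outside its range is refused whole. The fingers move at their own pace and stop on an object; "newtons" is the grip in N (left out, the last holds). Time passes only in rows, so rows that do not move let the fingers close. It gives the time, the measured TCP pose, the force and the opening at its end, in the units of the state.
- env.observe(): the state, without advancing time (a new reading comes with each control period).
- env.read_camera(name): name is "scene" or "top"; returns the picture (384x512x3 uint8, red, green, blue); there is no depth.
- env.camera_info(name): a dict with "fovy" (degrees; the focal length in pixels is half the picture's height over the tangent of half this angle, whatever the lens; pixels are square), "cx", "cy" (the principal point, pixels), "k1" (the pictures are not rectified: a ray, as slopes to the right and down, at radius r is drawn at 1 + k1 r^2 times it, then the intrinsics apply), "pose" (4x4, takes a point from camera to world coordinates). Camera axes: x right, y up, looking along -z (the intrinsics and any distortion apply to the point x, -y, -z); pixel columns grow to the right and rows downward; lengths in m; the calibration is good to about 2 mm. A picture is of the moment at which its call begins. camera_info takes no time and is no camera call.
- env.finish_job(): hands the job in, once; it reports no verdict.
The state is a dict: "time_s": time; "joint_positions": joint angles; "qvel": joint speeds; "joint_efforts": joint torques, N m; "eef_pos": TCP position; "eef_rot": TCP orientation; "force": force on the tool from outside, world axes, zero at the start; "torque": the same for the moment, N m; "gripper_width": finger opening in m.
Only numpy, scipy, OpenCV 4.12 (cv2) and the standard library are available. Lean on these libraries where they do the work, as an engineer would, in place of code of your own. Each camera call takes 0.05 s, during which the arm holds its last target.

## Working session

There is one attempt and no reset: what is moved stays moved. The work goes in short steps, Python scripts to look and compute and a tool call to move; the robot and the scene stay as the last step left them, time stands still between calls to the robot, and variables do not carry over. Pictures are saved under pics/ and viewed, and the job is handed in when it is done.

Besides the shell and the picture viewer there is one more tool, called after "Call:" by a JSON object that holds its "method" and its "body". apply_moves: Moves the arm, as the interface text tells. Its arguments: {"type":"object","properties":{"moves":{"type":"array","items":{"type":"array","items":{"type":"array","items":{"type":"number"}}}},"newtons":{"type":"number"}},"required":["moves"]}

```bash
ls; mkdir -p pics; python3 - <<'E'
from rig import env
import cv2,json
s=env.observe()
for k,v in s.items(): print(k,v)
for n in ("scene","top"):
    im=env.read_camera(n); cv2.imwrite(f"pics/{n}0.png",im[:,:,::-1]); i=env.camera_info(n); print(n,i)
E
```

```text
pics
time_s 0.0
joint_positions [ 9.59887300e-01  1.59104634e-01  1.59823856e+00 -1.03584730e-05
  1.38621672e+00 -2.10113214e-01]
qvel [-2.43325768e-04 -1.56096621e-05  6.21612898e-04 -2.66014340e-03
 -1.31221499e-03  1.03713320e-03]
joint_efforts [-1.19606004e-03 -3.96013105e+01 -3.31415570e+01 -3.75237560e-04
  8.68993637e-03 -2.77334891e-05]
eef_pos [0.22397669 0.52886233 0.20248257]
eef_rot [[-1.12010578e-03 -9.20751320e-01  3.90148373e-01]
 [-1.61727933e-03  3.90149775e-01  9.20749986e-01]
 [-9.99998065e-01  4.00358483e-04 -1.92612110e-03]]
force [ 0.12842031 -1.50093518 -0.36978259]
torque [-0.02214335 -0.03047801 -0.00900118]
gripper_width 0.08588122833439114
scene {'fovy': 49.27066992469756, 'cx': 255.03851729401345, 'cy': 193.45991402977225, 'k1': -0.005100723735126692, 'pose': array([[ 0.84976769,  0.28378293, -0.44425456, -0.22384887],
       [-0.52690156,  0.4309814 , -0.73255019, -1.1214104 ],
       [-0.01641979,  0.8565759 ,  0.51575974,  0.99110137],
       [ 0.        ,  0.        ,  0.        ,  1.        ]])}
top {'fovy': 44.96622050979832, 'cx': 256.0676491968253, 'cy': 193.01232516197962, 'k1': -0.00955945349167895, 'pose': array([[ 0.33660809,  0.73405394, -0.58979642, -0.56768394],
       [-0.94146254,  0.27467432, -0.19545412, -0.32273925],
       [ 0.01852806,  0.62106267,  0.78354188,  1.60389747],
       [ 0.        ,  0.        ,  0.        ,  1.        ]])}
```

View pics/scene0.png

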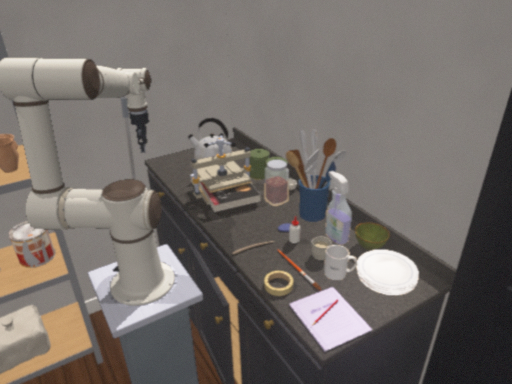

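View pics/top0.png

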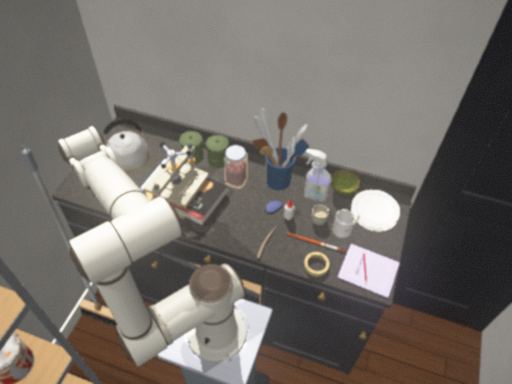

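```bash
python3 - <<'E'
import cv2
a=cv2.imread('pics/scene0.png')[110:230,160:310]; cv2.imwrite('pics/s0c.png',cv2.resize(a,None,fx=5,fy=5,interpolation=cv2.INTER_CUBIC))
a=cv2.imread('pics/top0.png')[125:245,120:270]; cv2.imwrite('pics/t0c.png',cv2.resize(a,None,fx=5,fy=5,interpolation=cv2.INTER_CUBIC))
E
```

```text
(no output)
```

View pics/s0c.png

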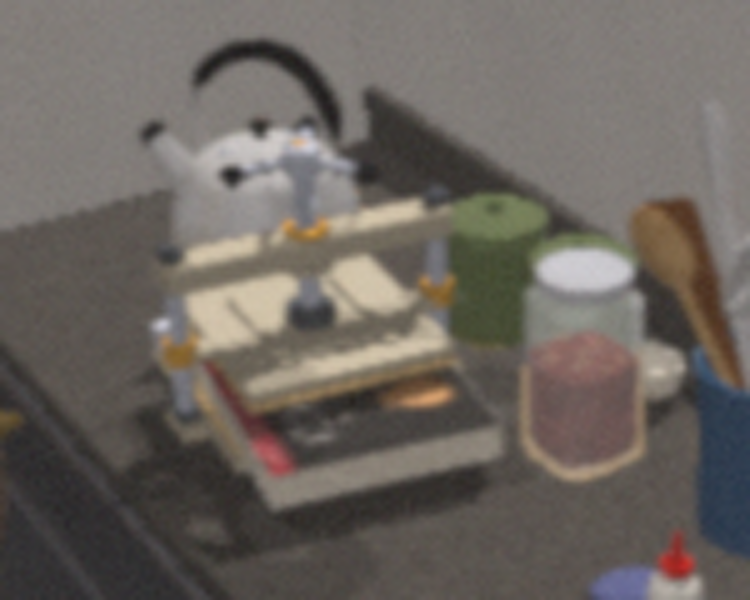

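View pics/t0c.png

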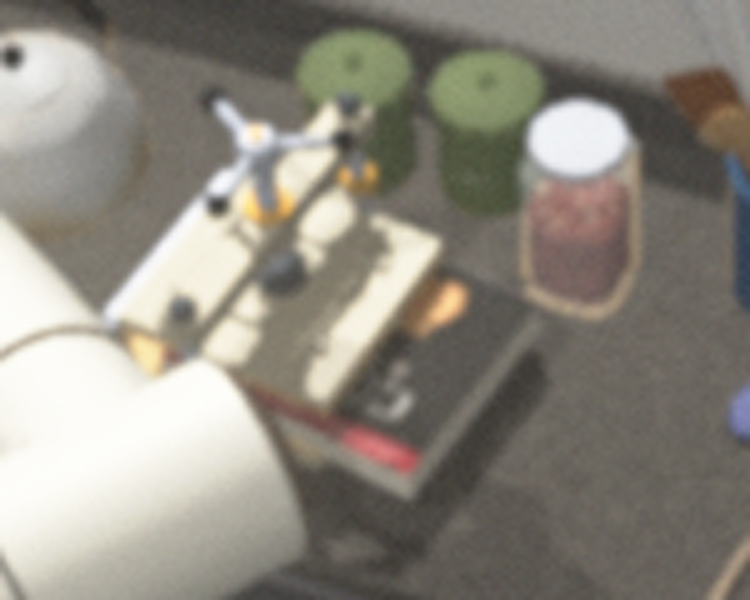

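```bash
cat > h.py <<'E'
import numpy as np, cv2
from rig import env
def K(i):
    f=192/np.tan(np.radians(i['fovy']/2)); return np.array([[f,0,i['cx']],[0,f,i['cy']],[0,0,1.]]),np.array([i['k1'],0,0,0,0])
def ray(n,uv):
    i=env.camera_info(n);k,d=K(i); x,y=cv2.undistortPoints(np.array([[uv]],float),k,d)[0,0]
    P=i['pose']; return P[:3,3],P[:3,:3]@np.array([x,-y,-1])
def plane(n,uv,z):
    o,d=ray(n,uv); return o+d*(z-o[2])/d[2]
def tri(a,b):
    o1,d1=ray('scene',a);o2,d2=ray('top',b)
    A=np.c_[d1,-d2]; t=np.linalg.lstsq(A,o2-o1,rcond=None)[0]
    p=o1+d1*t[0];q=o2+d2*t[1]; return (p+q)/2,np.linalg.norm(p-q)
def proj(n,p):
    i=env.camera_info(n);k,d=K(i);P=i['pose'];q=P[:3,:3].T@(np.asarray(p,float)-P[:3,3]); q=np.array([q[0],-q[1],-q[2]])
    return cv2.projectPoints(q.reshape(1,1,3),np.zeros(3),np.zeros(3),k,d)[0][0,0]
E
python3 - <<'E'
from h import *
np.set_printoptions(precision=4,suppress=True)
s=lambda u,v:(160+u/5,110+v/5)
t=lambda u,v:(120+u/5,125+v/5)
for nm,a,b,z in [('nutL',(170,252),(182,305),.188),('nutR',(437,190),(350,102),.188),('bookL',(272,476),(410,470),.051),('bookR',(500,430),(545,320),.051),
 ('ball1',(232,175),(218,203),.23),('ball2',(368,172),(345,138),.23),('ball3',(307,127),(213,98),.23)]:
    print(nm,plane('scene',s(*a),z),plane('top',t(*b),z),tri(s(*a),t(*b)))
E
```

```text
nutL [0.3937 0.3983 0.188 ] [0.3941 0.4087 0.188 ] (array([0.3995, 0.4127, 0.1803]), np.float64(0.00029966543788987243))
nutR [0.6498 0.3785 0.188 ] [0.642  0.3785 0.188 ] (array([0.6482, 0.3803, 0.1854]), np.float64(0.006140571076846507))
bookL [0.3942 0.2264 0.051 ] [0.3965 0.2258 0.051 ] (array([0.3944, 0.2251, 0.0524]), np.float64(0.0019792875201716117))
bookR [0.5926 0.1841 0.051 ] [0.5812 0.181  0.051 ] (array([0.587 , 0.1815, 0.0506]), np.float64(0.009003201451610824))
ball1 [0.4706 0.427  0.23  ] [0.4686 0.4084 0.23  ] (array([0.4593, 0.4019, 0.2423]), np.float64(6.955735907352715e-05))
ball2 [0.573  0.3658 0.23  ] [0.5678 0.3445 0.23  ] (array([0.5573, 0.3378, 0.2439]), np.float64(0.0015279263806574075))
ball3 [0.5751 0.4842 0.23  ] [0.5707 0.4644 0.23  ] (array([0.5613, 0.4575, 0.2423]), np.float64(0.001266784035739134))
```

Call:
{"method": "apply_moves", "body": {"moves": [[[0,-0.036,0.03,0,0,-0.11,0.085],[0.015,-0.036,0.03,0,0,-0.11,0.085],[0.015,-0.036,0.02,0,0,-0.11,0.085],[0.02,-0.036,0,0,0,-0.11,0.085],[0.02,-0.036,0,0,0,-0.11,0.085],[0.02,-0.036,0,0,0,-0.11,0.085],[0.02,-0.036,0,0,0,-0.11,0.085],[0.025,-0.036,0,0,0,-0.11,0.085],[0.025,-0.036,0,0,0,-0.11,0.085],[0.025,-0.036,0,0,0,-0.11,0.085],[0.025,-0.036,0,0,0,-0.11,0.085],[0.025,-0.036,0,0,0,-0.11,0.085]]]}}

```text
time_s: 1.6
eef_pos: [0.4603, 0.0826, 0.2791]
eef_rot: [[-0.009, 0.187, 0.982], [0.004, 0.982, -0.187], [-1.0, 0.002, -0.01]]
force: [0.6, 0.2, -0.4]
gripper_width: 0.0852
```

```bash
python3 - <<'E'
from h import *
for n,(r0,r1,c0,c1) in {'scene':(110,230,160,310),'top':(125,245,120,270)}.items():
    acc=[env.read_camera(n).astype(float) for _ in range(4)]
    im=np.mean(acc,0).astype(np.uint8); cv2.imwrite(f"pics/{n}1.png",im[:,:,::-1])
    cv2.imwrite(f'pics/{n[0]}1c.png',cv2.resize(im[r0:r1,c0:c1,::-1],None,fx=5,fy=5,interpolation=cv2.INTER_CUBIC))
s=env.observe();print(s['eef_pos'],s['eef_rot'],s['joint_positions'],s['force'])
E
```

```text
[0.45934403 0.0849068  0.27946215] [[-0.00902831  0.18116709  0.98341089]
 [ 0.00348856  0.98345069 -0.1811424 ]
 [-0.99995316  0.00179528 -0.00951091]] [-0.07884358 -0.16349606  1.76943616  0.00276757  1.54492785  0.10323682] [-0.51480115 -0.08182471 -0.16250819]
```

View pics/s1c.png

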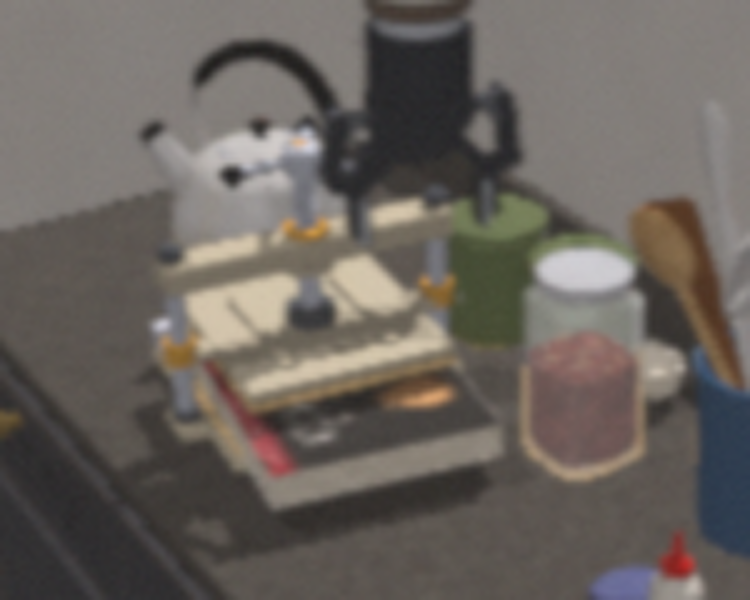

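View pics/t1c.png

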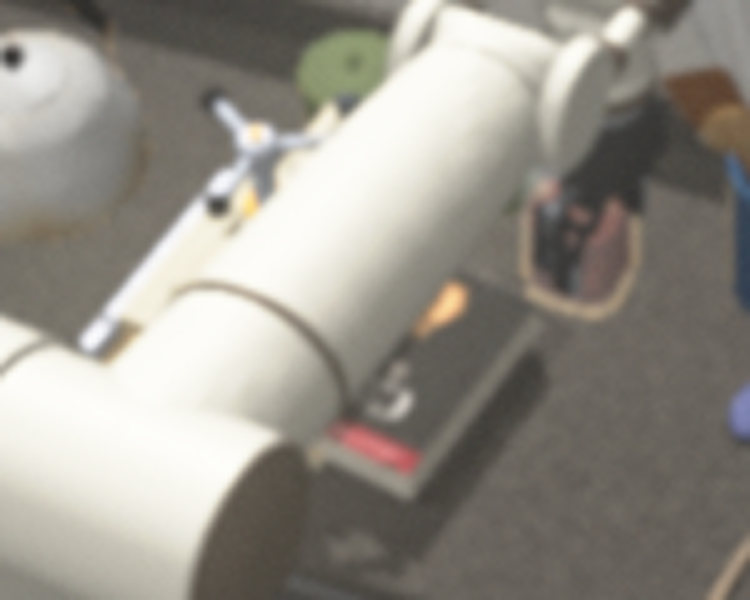

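View pics/top1.png

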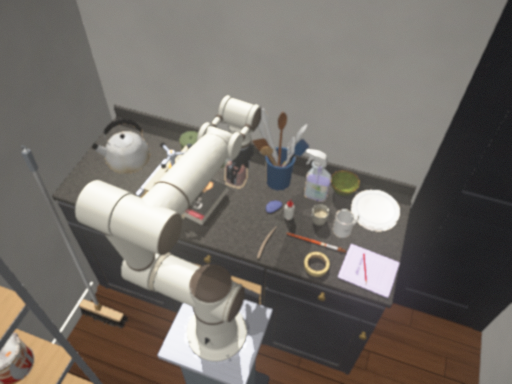

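```bash
python3 - <<'E'
import cv2
a=cv2.imread('pics/scene1.png')[20:260,0:320]; cv2.imwrite('pics/s1d.png',cv2.resize(a,None,fx=2.5,fy=2.5,interpolation=cv2.INTER_CUBIC))
a=cv2.imread('pics/top1.png')[80:320,60:300]; cv2.imwrite('pics/t1d.png',cv2.resize(a,None,fx=2.5,fy=2.5,interpolation=cv2.INTER_CUBIC))
E
```

```text
(no output)
```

View pics/s1d.png

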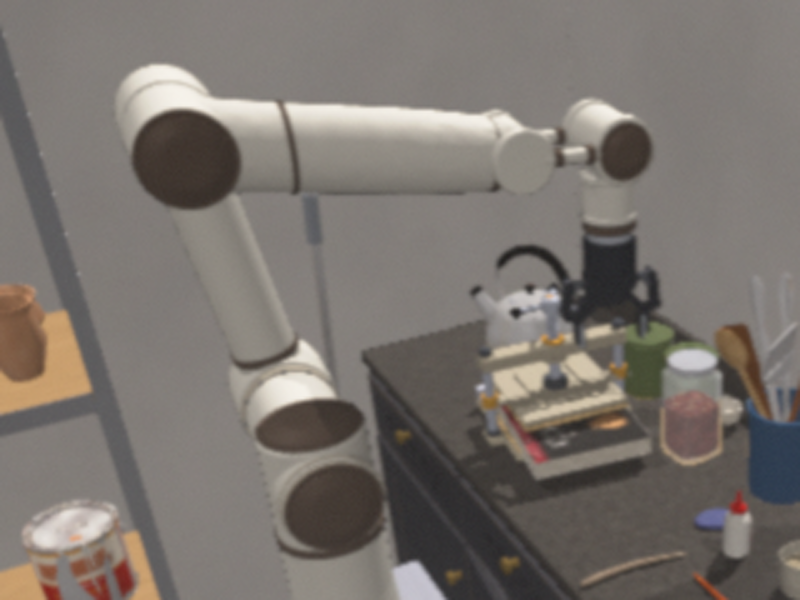

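View pics/t1d.png

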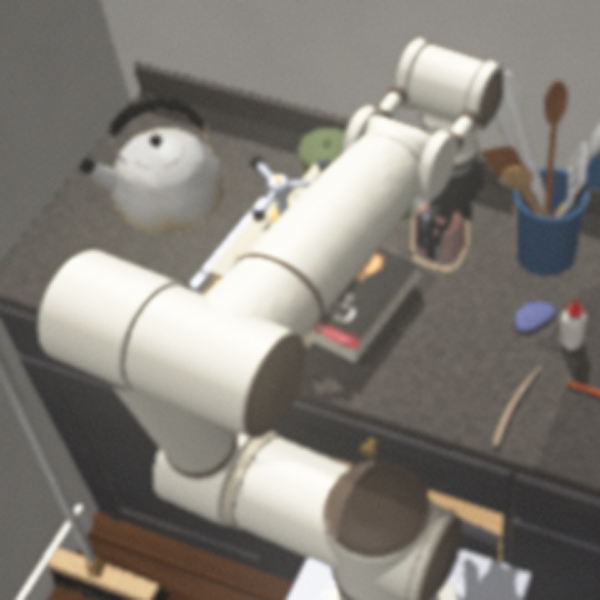

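```bash
python3 - <<'E'
from h import *
np.set_printoptions(precision=4,suppress=True)
# wrist cap center: scene (625,150), top (487,92); forearm end disc scene(525,158) top (440,165)
print(tri((625/2.5,20+150/2.5),(60+487/2.5,80+92/2.5)))
print(tri((525/2.5,20+158/2.5),(60+440/2.5,80+165/2.5)))
print('tcp proj',proj('scene',[.459,.085,.279]),proj('top',[.459,.085,.279]))
s=lambda u,v:(160+u/5,110+v/5)
t=lambda u,v:(120+u/5,125+v/5)
for nm,a,b,z in [('bookLtop',(272,478),(410,474),.051),('bookLbot',(278,508),(410,499),.02),('bookRtop',(498,428),(545,320),.051),('bookRbot',(502,458),(545,340),.02)]:
    print(nm,plane('scene',s(*a),z),plane('top',t(*b),z),tri(s(*a),t(*b)))
for p,q in [((160,270),(455,205)),((165,262),(437,200))]:
    A=plane('scene',s(*p),.174);B=plane('scene',s(*q),.174);print(A,B,np.degrees(np.arctan2(*(B-A)[[1,0]])))
for p,q,z in [((250,395),(458,352),.064+.012),]:
    A=plane('scene',s(*p),z);B=plane('scene',s(*q),z);print('platen',A,B,np.linalg.norm(B-A),np.degrees(np.arctan2(*(B-A)[[1,0]])))
E
```

```text
(array([0.4657, 0.0319, 0.6099]), np.float64(0.002097642729648548))
(array([0.3228, 0.0378, 0.6192]), np.float64(0.005692250680909004))
tcp proj [243.2669 165.5144] [239.1547 181.493 ]
bookLtop [0.3928 0.2237 0.051 ] [0.3928 0.2241 0.051 ] (array([0.3931, 0.2243, 0.0506]), np.float64(3.399874250572186e-05))
bookLbot [0.396  0.2234 0.02  ] [0.389  0.2249 0.02  ] (array([0.3948, 0.2267, 0.0162]), np.float64(0.006099998440843901))
bookRtop [0.5929 0.1878 0.051 ] [0.5812 0.181  0.051 ] (array([0.5844, 0.1803, 0.0541]), np.float64(0.008905114432806373))
bookRbot [0.5959 0.1866 0.02  ] [0.5833 0.1827 0.02  ] (array([0.5894, 0.1831, 0.0201]), np.float64(0.009940498713503661))
[0.3827 0.3977 0.174 ] [0.6621 0.3677 0.174 ] -6.129477180493771
[0.3927 0.4094 0.174 ] [0.6539 0.386  0.174 ] -5.107189035329411
platen [0.4212 0.3174 0.076 ] [0.6112 0.283  0.076 ] 0.1931125757260675 -10.275871866955923
```

Call:
{"method": "apply_moves", "body": {"moves": [[[0.003,0.01,-0.04,0,0,0.02,0.085],[0.003,0.01,-0.05,0,0,0.02,0.085],[0.004,0.01,-0.05,0,0,0.02,0.085],[0.004,0.01,-0.05,0,0,0,0.085],[0.004,0.01,-0.04,0,0,0,0.085],[0.004,0.01,-0.025,0,0,0,0.085],[0.003,0.005,-0.01,0,0,0,0.085],[0,0,0,0,0,0,0.085]]]}}

```text
time_s: 3.0
eef_pos: [0.4827, 0.1582, 0.0106]
eef_rot: [[-0.0, 0.106, 0.994], [0.003, 0.994, -0.106], [-1.0, 0.003, -0.0]]
force: [0.2, -0.1, 0.8]
gripper_width: 0.085
```

```bash
cat > snap.py <<'E'
import sys
from h import *
def snap(tag,names=('scene','top'),k=1):
    for n in names:
        r0,r1,c0,c1={'scene':(100,230,160,310),'top':(125,255,120,270)}[n]
        im=np.mean([env.read_camera(n).astype(float) for _ in range(k)],0).astype(np.uint8)
        cv2.imwrite(f'pics/{n[0]}{tag}.png',cv2.resize(im[r0:r1,c0:c1,::-1],None,fx=4.6,fy=4.6,interpolation=cv2.INTER_CUBIC))
    s=env.observe();print(s['time_s'],s['eef_pos'].round(4),s['eef_rot'].round(3).tolist(),s['joint_positions'].round(2),s['force'].round(2),s['gripper_width'])
snap(sys.argv[1],sys.argv[2:] or ('scene','top'))
E
python3 snap.py 2
```

```text
3.1 [0.4836 0.1578 0.0117] [[0.002, 0.107, 0.994], [0.003, 0.994, -0.107], [-1.0, 0.003, 0.002]] [0.08 0.23 1.93 0.   0.98 0.18] [ 0.29  0.27 -0.37] 0.08464652334079528
```

View pics/s2.png

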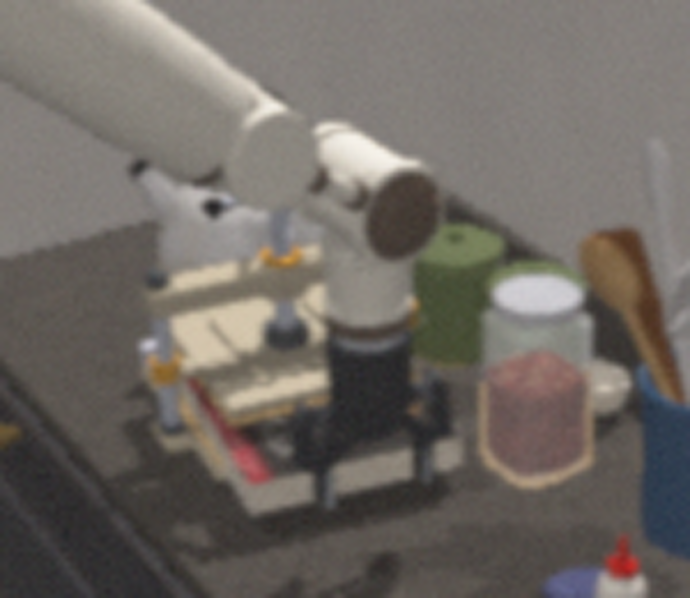

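View pics/t2.png

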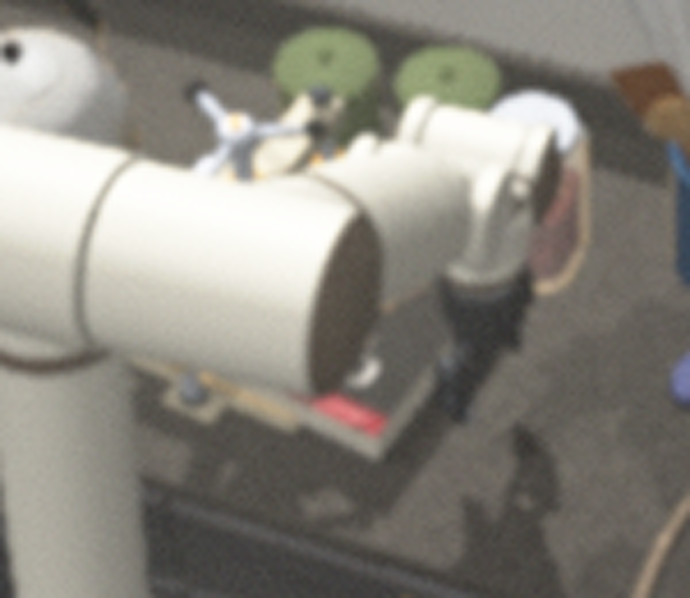

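Call:
{"method": "apply_moves", "body": {"moves": [[[0.001,0.008,0.002,0,0,0,0.085],[0.001,0.008,0.001,0,0,0,0.085],[0.001,0.008,0,0,0,0,0.085],[0.001,0.008,0,0,0,0,0.085],[0.001,0.008,0,0,0,0,0.085]]]}}

```text
time_s: 3.72
eef_pos: [0.4916, 0.2002, 0.0182]
eef_rot: [[0.008, 0.108, 0.994], [0.004, 0.994, -0.108], [-1.0, 0.004, 0.008]]
force: [-0.0, 0.4, 0.4]
gripper_width: 0.0847
```

Call:
{"method": "apply_moves", "body": {"moves": [[[0,0.008,-0.002,0,0,0,0.085],[0,0.008,-0.002,0,0,0,0.085]]]}}

```text
time_s: 3.98
eef_pos: [0.4915, 0.2175, 0.0139]
eef_rot: [[0.008, 0.108, 0.994], [0.004, 0.994, -0.108], [-1.0, 0.004, 0.008]]
force: [0.3, -1.1, 0.1]
gripper_width: 0.0849
```

```bash
python3 snap.py 3
```

```text
4.075 [0.4913 0.2176 0.0137] [[0.008, 0.107, 0.994], [0.004, 0.994, -0.107], [-1.0, 0.004, 0.007]] [0.19 0.29 1.85 0.   0.99 0.3 ] [ 0.08 -0.47  0.09] 0.08506442807422518
```

View pics/s3.png

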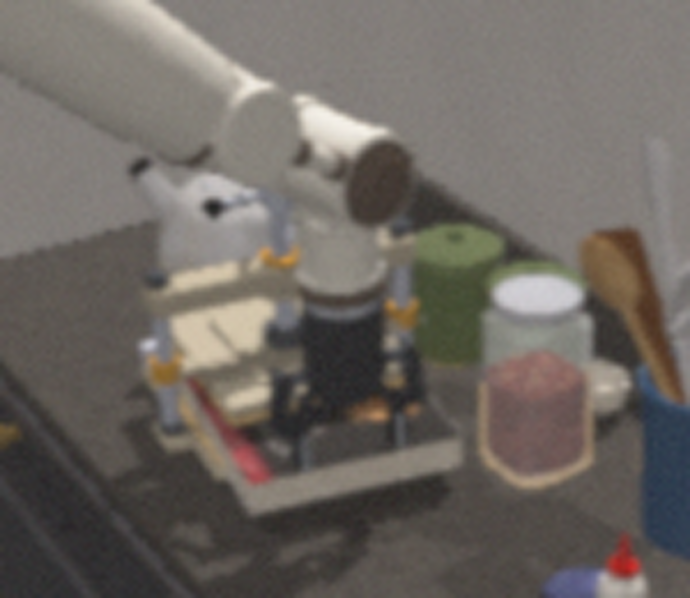

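View pics/t3.png

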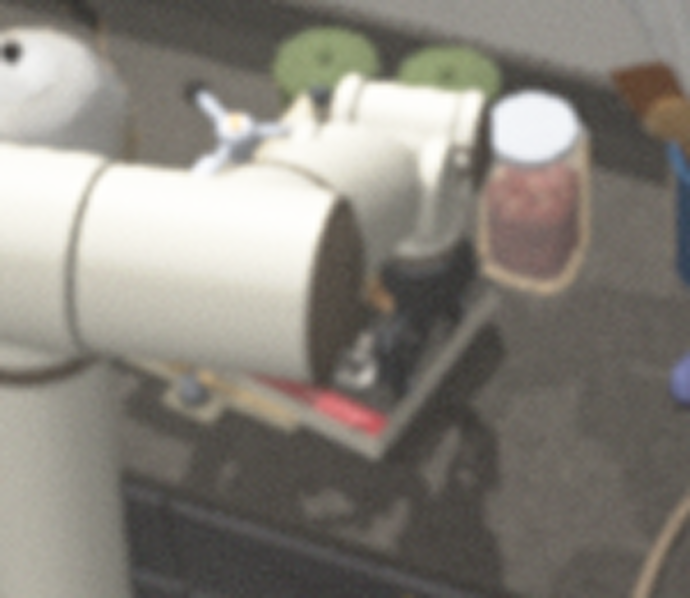

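```bash
python3 - <<'E'
from h import *
np.set_printoptions(precision=4,suppress=True)
for dx in(-.05,.05):
  for z in (.014,.027,.04,.055,.07):
    p=[.4913+dx*.994,.2176-dx*.107,z]; q=proj('scene',p); r=proj('top',p)
    print(dx,z,(q-[160,100])*4.6,(r-[120,125])*4.6)
# edge
for a in [(250,483),(460,436)]:
    print(plane('scene',(160+a[0]/4.6,100+a[1]/4.6),.051))
for a in [(375,437),(505,290)]:
    print(plane('top',(120+a[0]/4.6,125+a[1]/4.6),.051))
E
```

```text
-0.05 0.014 [300.2965 504.0888] [403.0034 418.7618]
-0.05 0.027 [299.5487 492.305 ] [402.0961 410.4272]
-0.05 0.04 [298.7953 480.4318] [401.1794 402.0045]
-0.05 0.055 [297.9189 466.6197] [400.1095 392.1746]
-0.05 0.07 [297.0349 452.6859] [399.0265 382.2232]
0.05 0.014 [398.3351 477.6511] [455.6258 341.2248]
0.05 0.027 [397.9648 466.005 ] [455.0136 332.7297]
0.05 0.04 [397.5919 454.2725] [454.3952 324.1473]
0.05 0.055 [397.1581 440.6264] [453.6738 314.1343]
0.05 0.07 [396.7205 426.8624] [452.9438 304.0014]
[0.3947 0.2279 0.051 ]
[0.598  0.1926 0.051 ]
[0.3912 0.2256 0.051 ]
[0.5873 0.1798 0.051 ]
```

Call:
{"method": "apply_moves", "body": {"moves": [[[0,-0.01,0.01,0,0,0,0.085],[0,-0.025,0.01,0,0,0,0.085],[0,-0.025,0.01,0,0,0,0.06],[0,-0.005,0,0,0,0,0.03],[0,0,0,0,0,0,0.03],[0,0,0,0,0,0,0.03],[0,0,0,0,0,0,0.03]]]}}

```text
time_s: 4.95
eef_pos: [0.4912, 0.1494, 0.0461]
eef_rot: [[0.008, 0.107, 0.994], [0.003, 0.994, -0.107], [-1.0, 0.004, 0.008]]
force: [-0.1, -0.6, -0.3]
gripper_width: 0.03
```

```bash
python3 snap.py 4
```

```text
5.05 [0.4912 0.1494 0.0461] [[0.008, 0.107, 0.994], [0.003, 0.994, -0.107], [-1.0, 0.004, 0.008]] [0.06 0.18 1.91 0.   1.04 0.16] [-0.77  0.21 -0.44] 0.030220774068849987
```

View pics/s4.png

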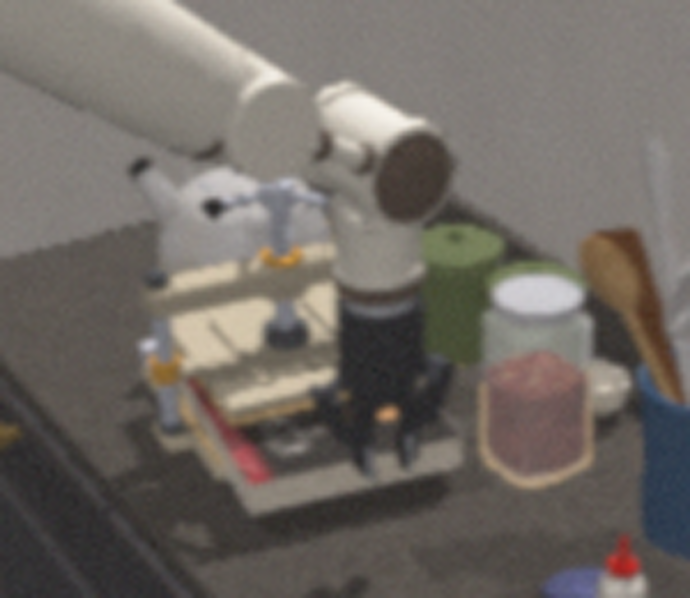

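View pics/t4.png

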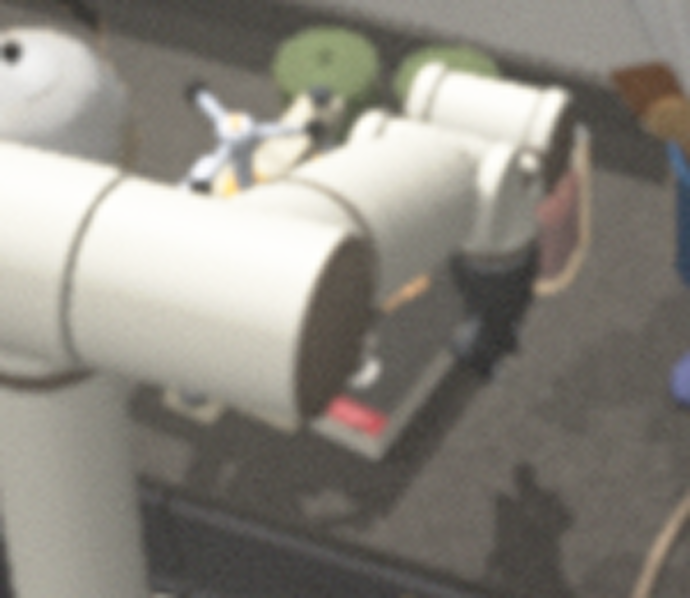

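```bash
python3 - <<'E'
from h import *
np.set_printoptions(precision=4,suppress=True)
for dx in(-.02,.02):
  for z in (.04,.055,.07,.085):
    p=[.4912+dx*.994,.1494-dx*.107,z]; q=proj('scene',p); r=proj('top',p)
    print(dx,z,(q-[160,100])*4.6,(r-[120,125])*4.6)
E
```

```text
-0.02 0.04 [365.5946 506.4189] [486.9343 399.4124]
-0.02 0.055 [364.9981 492.41  ] [486.3918 389.5843]
-0.02 0.07 [364.3962 478.2748] [485.8426 379.6349]
-0.02 0.085 [363.789  464.0114] [485.2867 369.5621]
0.02 0.04 [405.9364 495.3742] [507.5617 367.8146]
0.02 0.055 [405.5245 481.4331] [507.1506 357.9092]
0.02 0.07 [405.1089 467.3673] [506.7345 347.8832]
0.02 0.085 [404.6896 453.1751] [506.3133 337.7343]
```

Call:
{"method": "apply_moves", "body": {"moves": [[[0,0,-0.015,0,0,0,0.03],[0,0.005,-0.015,0,0,0,0.03],[0,0.008,-0.01,0,0,0,0.03],[0,0.008,0,0,0,0,0.03],[0,0.008,0,0,0,0,0.03],[0,0.008,0,0,0,0,0.03]]]}}

```text
time_s: 5.8
eef_pos: [0.49, 0.1893, 0.002]
eef_rot: [[0.006, 0.106, 0.994], [0.003, 0.994, -0.106], [-1.0, 0.004, 0.005]]
force: [-0.5, -0.6, 0.6]
gripper_width: 0.0299
```

```bash
python3 snap.py 5
```

```text
5.9 [0.4901 0.1895 0.0022] [[0.006, 0.106, 0.994], [0.003, 0.994, -0.106], [-1.0, 0.004, 0.006]] [0.14 0.28 1.89 0.   0.96 0.24] [0.36 0.43 0.05] 0.030184027986078447
```

View pics/s5.png

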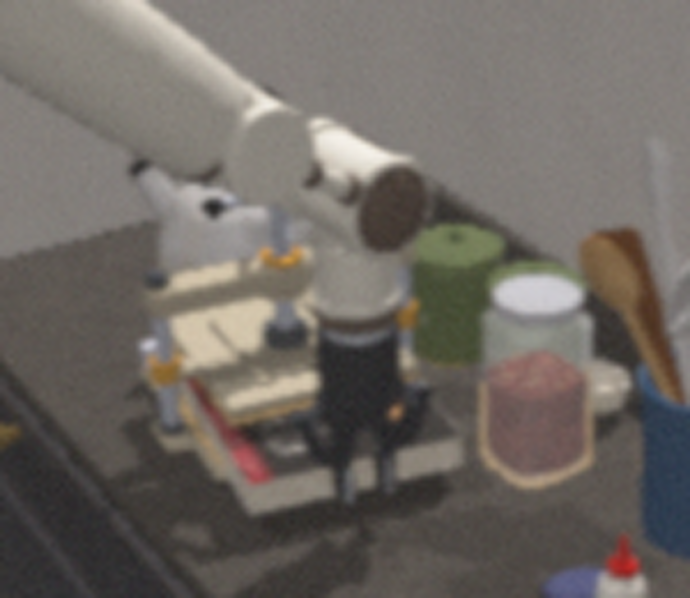

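View pics/t5.png

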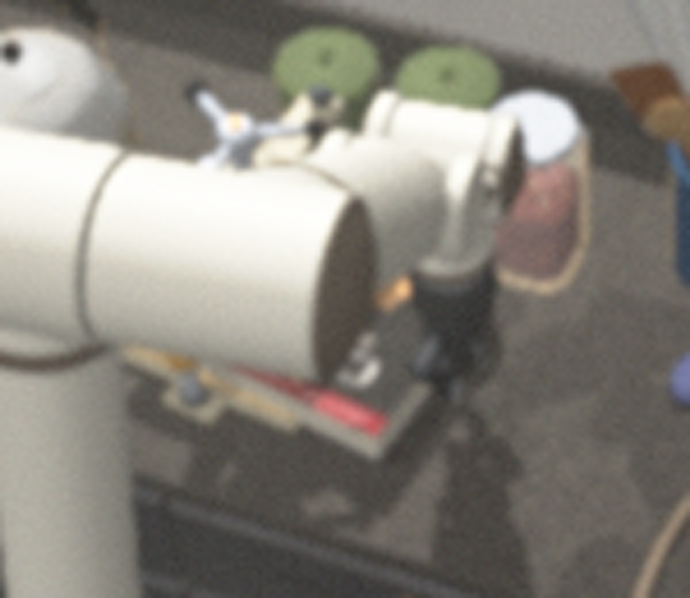

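Call:
{"method": "apply_moves", "body": {"moves": [[[0.001,0.008,0,0,0,0,0.03],[0.001,0.008,0,0,0,0,0.03],[0.001,0.008,0,0,0,0,0.03]]]}}

```text
time_s: 6.28
eef_pos: [0.4936, 0.2119, 0.0027]
eef_rot: [[0.006, 0.106, 0.994], [-0.002, 0.994, -0.106], [-1.0, -0.001, 0.006]]
force: [0.2, -6.7, 1.0]
gripper_width: 0.03
```

Call:
{"method": "apply_moves", "body": {"moves": [[[0.001,0.009,0,0,0,0,0.03],[0.001,0.009,0,0,0,0,0.03],[0.001,0.009,0,0,0,0,0.03],[0.001,0.009,0,0,0,0,0.03]]]}}

```text
time_s: 6.78
eef_pos: [0.4982, 0.2423, 0.0029]
eef_rot: [[0.004, 0.105, 0.994], [-0.016, 0.994, -0.105], [-1.0, -0.015, 0.005]]
force: [-0.5, -8.1, 1.9]
gripper_width: 0.0297
```

```bash
python3 snap.py 6
```

```text
6.875 [0.4984 0.2435 0.0029] [[0.005, 0.105, 0.994], [-0.014, 0.994, -0.105], [-1.0, -0.013, 0.006]] [ 0.25  0.35  1.8  -0.02  0.99  0.36] [-0.08 -3.98  0.76] 0.029616279140924406
```

View pics/s6.png

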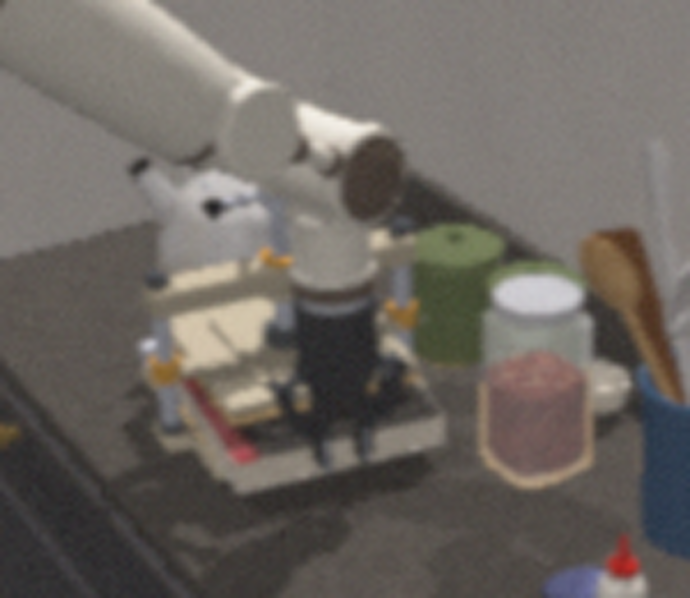

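View pics/t6.png

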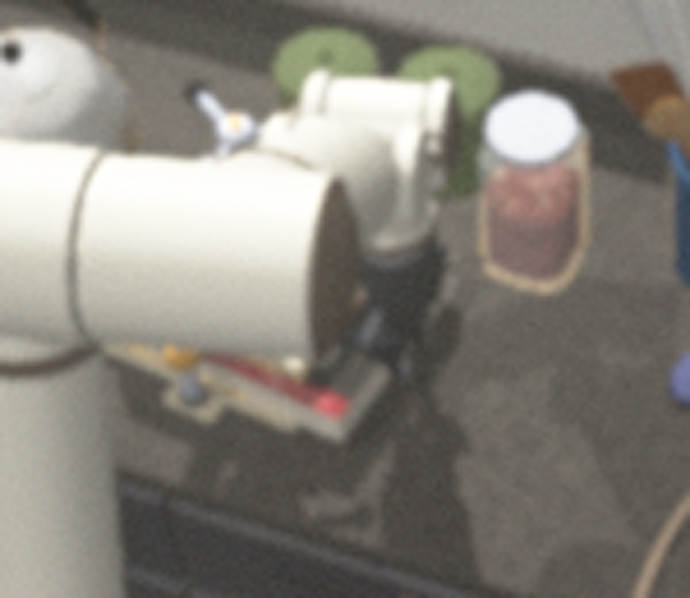

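Call:
{"method": "apply_moves", "body": {"moves": [[[0.001,0.009,0,0,0,0,0.03],[0.001,0.009,0,0,0,0,0.03],[0.001,0.009,0,0,0,0,0.03]]]}}

```text
time_s: 7.25
eef_pos: [0.5016, 0.2659, 0.003]
eef_rot: [[0.003, 0.106, 0.994], [-0.023, 0.994, -0.106], [-1.0, -0.022, 0.005]]
force: [-0.5, -10.0, 2.5]
gripper_width: 0.0294
```

Call:
{"method": "apply_moves", "body": {"moves": [[[0.001,0.006,0,0,0,0,0.03],[0.001,0.006,0,0,0,0,0.03]]]}}

```text
time_s: 7.5
eef_pos: [0.5029, 0.2681, 0.0031]
eef_rot: [[-0.003, 0.103, 0.995], [-0.043, 0.994, -0.103], [-0.999, -0.043, 0.001]]
force: [-2.0, -32.2, 11.3]
gripper_width: 0.0301
```

```bash
python3 snap.py 7
```

```text
7.6 [0.5032 0.2682 0.0031] [[-0.002, 0.104, 0.995], [-0.042, 0.994, -0.104], [-0.999, -0.042, 0.002]] [ 0.3   0.4   1.73 -0.05  1.02  0.43] [ -2.58 -27.21   8.95] 0.030050080141354647
```

View pics/s7.png

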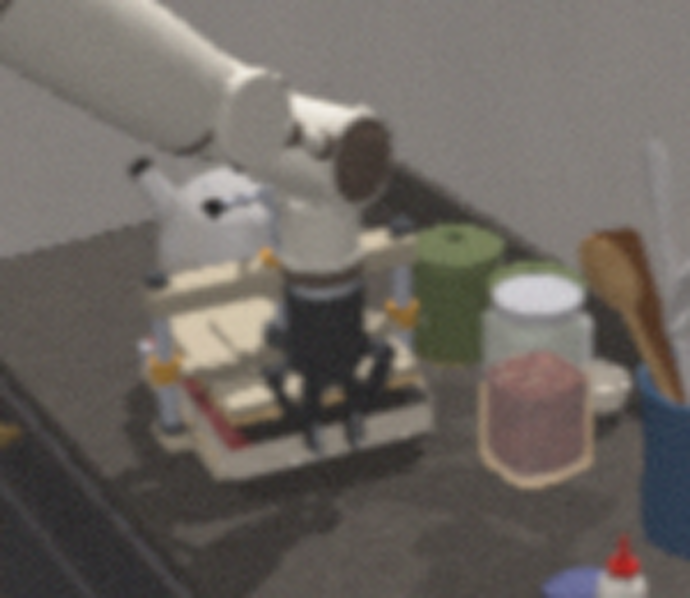

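View pics/t7.png

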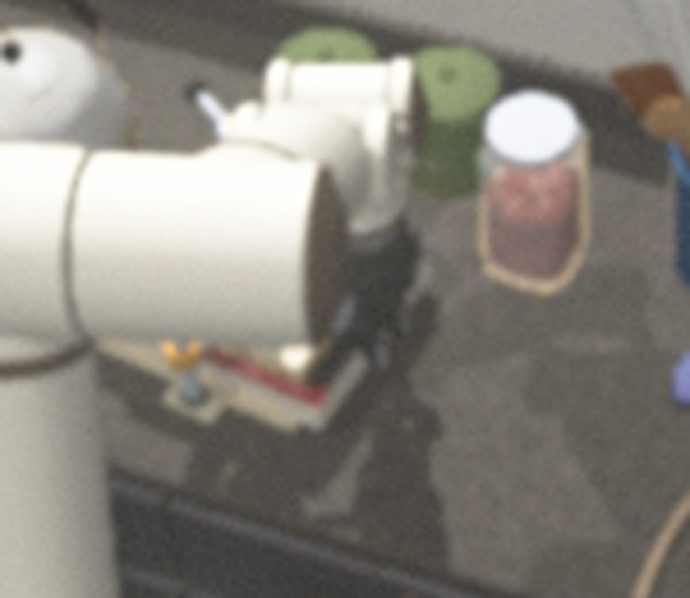

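Call:
{"method": "apply_moves", "body": {"moves": [[[0,-0.015,0,0,0,0,0.03],[0,-0.03,0,0.02,0,0,0.03],[0,-0.04,0.01,0.02,0,0,0],[-0.01,-0.03,0.05,0,0,0,0],[-0.01,-0.02,0.06,0,0,0,0],[-0.01,-0.02,0.06,0,0,0,0],[-0.01,-0.02,0.06,0,0,0,0],[-0.02,-0.03,0.06,0,0,0,0],[-0.02,-0.05,0.02,0,0,0,0],[-0.02,-0.05,0,0,0,0,0],[0,-0.05,0,0,0,0,0]]]}}

```text
time_s: 8.98
eef_pos: [0.4022, -0.0868, 0.3206]
eef_rot: [[0.01, 0.097, 0.995], [0.002, 0.995, -0.097], [-1.0, 0.003, 0.009]]
force: [2.1, 0.0, -0.3]
gripper_width: 0.0
```

```bash
python3 snap.py 8
```

```text
9.075 [ 0.4023 -0.0893  0.3199] [[0.007, 0.103, 0.995], [0.001, 0.995, -0.103], [-1.0, 0.002, 0.007]] [-0.52 -0.34  1.84  0.    1.64 -0.41] [0.62 0.63 0.34] 0.00043727718026419763
```

View pics/s8.png

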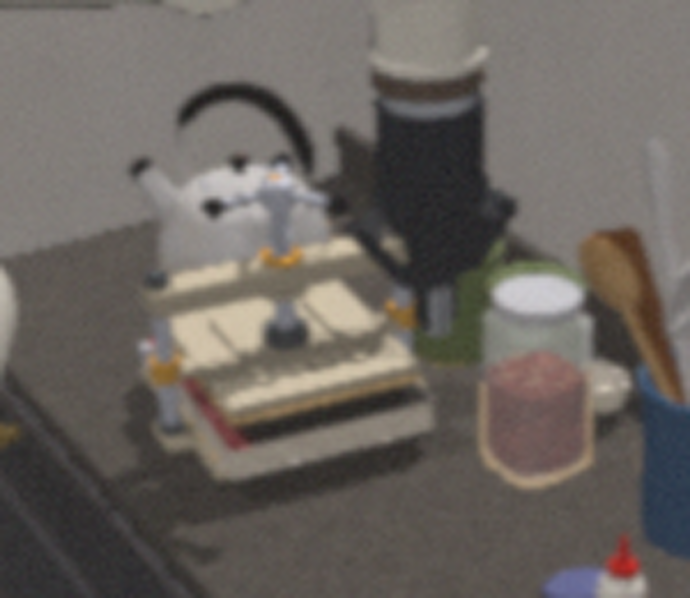

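View pics/t8.png

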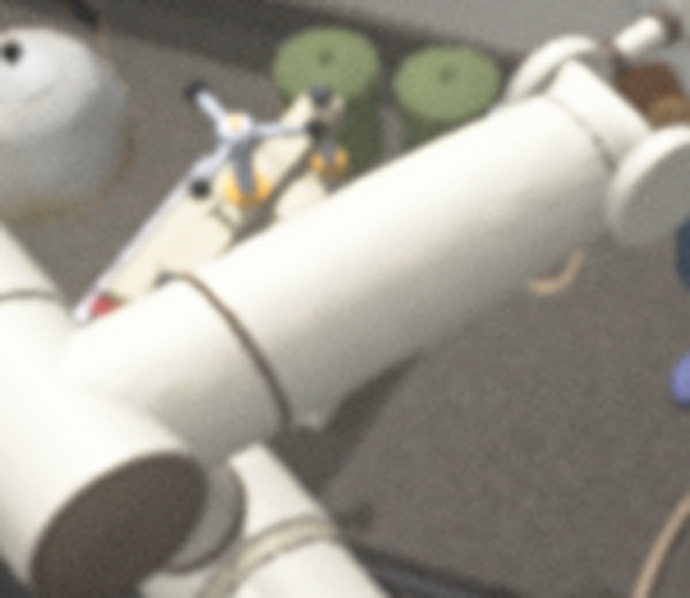

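```bash
python3 - <<'E'
from h import *
np.set_printoptions(precision=4,suppress=True)
s=lambda u,v:(160+u/4.6,100+v/4.6)
t=lambda u,v:(120+u/4.6,125+v/4.6)
def show(nm,a,b,z):
    A=plane('scene',s(*a),z);B=plane('scene',s(*b),z); d=B-A; print(nm,A[:2],B[:2],(A+B)[:2]/2,np.linalg.norm(d),np.degrees(np.arctan2(d[1],d[0])))
show('book',(220,455),(432,407),.051)
show('bookbot',(222,478),(432,432),.020)
show('platenbot',(232,424),(424,380),.064)
show('nuts',(157,278),(403,222),.188)
for nm,a,b in [('ball1',(214,207),(200,187)),('ball2',(338,204),(316,129)),('ball3',(281,163),(196,90)),('hub',(279,178),(236,122)),('nutR',(403,222),(320,95))]:
    print(nm,tri(s(*a),t(*b)))
E
python3 - <<'E'
import cv2
a=cv2.imread('pics/s8.png')[150:500,100:480];cv2.imwrite('pics/s8z.png',cv2.resize(a,None,fx=1.7,fy=1.7))
E
```

```text
book [0.3934 0.2865] [0.6043 0.2531] [0.4989 0.2698] 0.2136129692667214 -9.013286611377234
bookbot [0.397  0.2948] [0.6063 0.2573] [0.5016 0.276 ] 0.21267561937629975 -10.147688464495923
platenbot [0.419  0.3108] [0.6137 0.2827] [0.5164 0.2968] 0.1967411866475972 -8.225736792006932
nuts [0.3941 0.3976] [0.6492 0.3755] [0.5216 0.3866] 0.25604492435225074 -4.954284998247927
ball1 (array([0.4599, 0.4027, 0.2416]), np.float64(0.000817878831856574))
ball2 (array([0.5562, 0.3383, 0.2436]), np.float64(0.003412053351430772))
ball3 (array([0.56  , 0.4569, 0.2432]), np.float64(1.2673074886921043e-05))
hub (array([0.5284, 0.4006, 0.255 ]), np.float64(0.0010139098691697265))
nutR (array([0.6503, 0.3833, 0.1818]), np.float64(0.007742428306764966))
```

View pics/s8z.png

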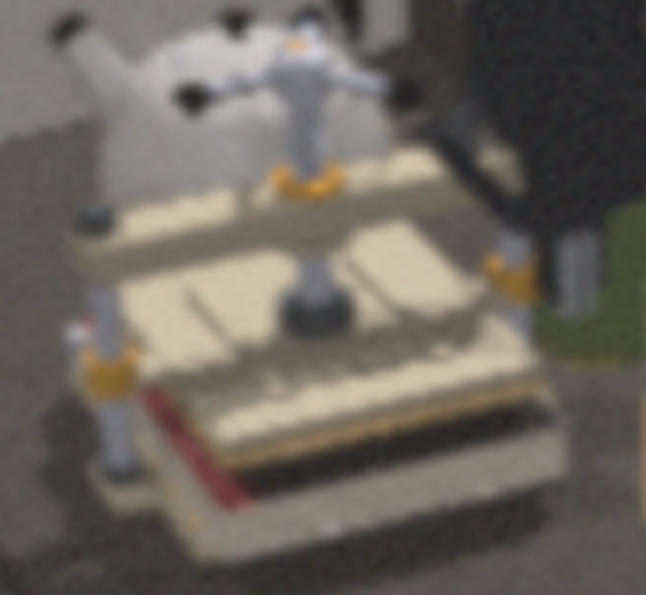

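```bash
python3 - <<'E'
from h import *
np.set_printoptions(precision=4,suppress=True)
for z in (.32,.335,.35,.365):
    print(z,(proj('scene',[.4023,-.0893,z])-[160,100])*4.6)
s=lambda u,v:(160+u/4.6,100+v/4.6)
print('handle',tri((211,119),(125,121)))
print('lidknob',tri(s(238,162),(120+12/5,125+57/5)))
print('canister1',tri((220,151),(190,137)), tri(s(457,237),(217,142)))
for d in (118,237,-2):
    a=np.radians(d); print(d,(.5254+.042*np.cos(a)).round(4),(.3993+.042*np.sin(a)).round(4))
E
```

```text
0.32 [436.1724 363.4171]
0.335 [435.8212 345.0149]
0.35 [435.466  326.4042]
0.365 [435.1067 307.5817]
handle (array([0.6176, 0.6637, 0.2475]), np.float64(0.011005065254490043))
lidknob (array([0.6296, 0.7058, 0.1389]), np.float64(0.001139376676107456))
canister1 (array([0.5383, 0.3411, 0.2669]), np.float64(0.1187169911972193)) (array([0.651 , 0.2619, 0.2255]), np.float64(0.024361024948190434))
118 0.5057 0.4364
237 0.5025 0.3641
-2 0.5674 0.3978
```

Call:
{"method": "apply_moves", "body": {"moves": [[[0.011,0.05,0,0,0,0,0],[0.011,0.05,0,0,0,0,0],[0.011,0.05,0,0,0,0,0],[0.011,0.05,0,0,0,0,0],[0.011,0.05,0,0,0,0,0],[0.011,0.05,0,0,0,0,0],[0.011,0.05,0,0,0,0,0],[0.011,0.05,0,0,0,0,0],[0.011,0.04,0,0,0,0,0],[0,0,-0.02,0,0,0,0]]]}}

```text
time_s: 10.32
eef_pos: [0.4981, 0.3759, 0.2993]
eef_rot: [[0.011, 0.1, 0.995], [0.013, 0.995, -0.1], [-1.0, 0.014, 0.01]]
force: [0.4, -0.6, -0.1]
gripper_width: 0.0003
```

```bash
python3 snap.py 9
```

```text
10.425 [0.4962 0.373  0.2956] [[0.004, 0.102, 0.995], [0.009, 0.995, -0.102], [-1.0, 0.009, 0.003]] [0.45 0.23 1.34 0.01 1.57 0.55] [ 0.08  0.22 -0.41] 0.0001279109151090728
```

View pics/s9.png

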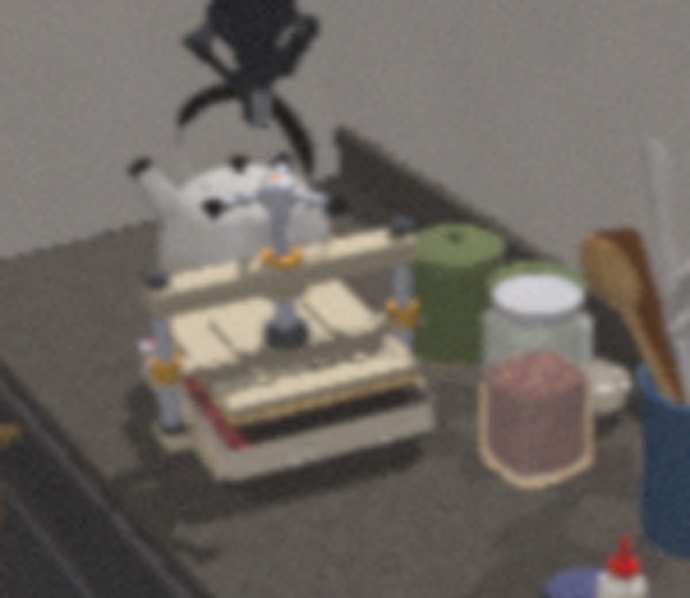

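View pics/t9.png

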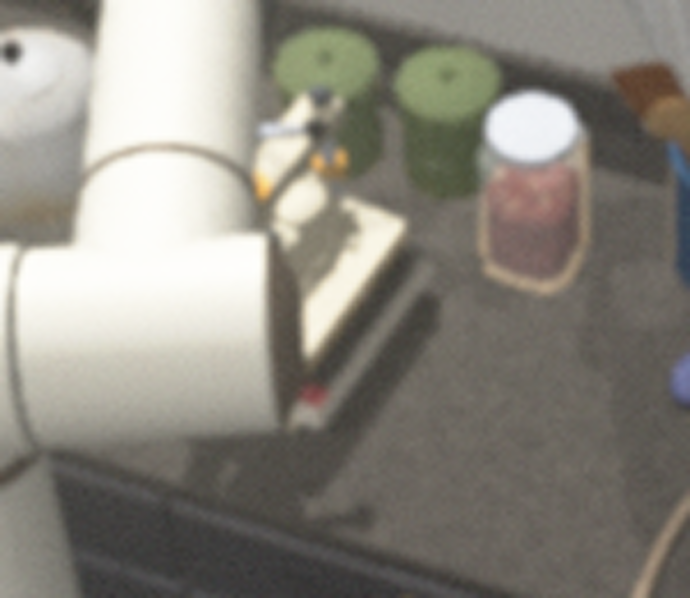

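Call:
{"method": "apply_moves", "body": {"moves": [[[0.005,-0.01,-0.02,0,0,0,0],[0,0,-0.03,0,0,0,0],[0,0,-0.02,0,0,0,0],[0,0,-0.012,0,0,0,0]]]}}

```text
time_s: 10.92
eef_pos: [0.5006, 0.3642, 0.2155]
eef_rot: [[0.008, 0.101, 0.995], [0.013, 0.995, -0.101], [-1.0, 0.014, 0.007]]
force: [0.3, 0.8, 0.0]
gripper_width: -0.0001
```

```bash
python3 snap.py 10 scene; python3 - <<'E'
import cv2
a=cv2.imread('pics/s10.png')[50:350,130:480];cv2.imwrite('pics/s10z.png',cv2.resize(a,None,fx=2,fy=2))
from h import *
p=env.observe()['eef_pos']
for d in (0,.015,.03): print(d,((proj('scene',p+[0,0,d])-[160,100])*4.6-[130,50])*2)
E
```

```text
10.975 [0.5    0.3639 0.2138] [[0.006, 0.101, 0.995], [0.012, 0.995, -0.101], [-1.0, 0.012, 0.005]] [0.43 0.25 1.47 0.01 1.41 0.53] [-0.5  -1.32 -1.4 ] 4.144507859525425e-05
0 [285.12551749 377.4194009 ]
0.015 [283.18924991 348.33136891]
0.03 [281.23652242 318.99336083]
```

View pics/s10z.png

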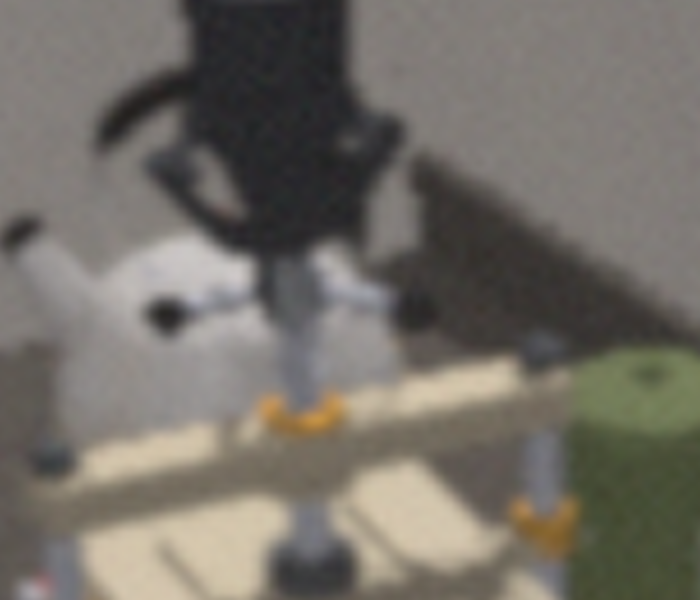

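```bash
cat > circ.py <<'E'
import sys
from h import *
C=np.array([.5254,.3993]);step=float(sys.argv[1]);n=int(sys.argv[2]);r=float(sys.argv[3]);ztgt=float(sys.argv[4])
s=env.observe();p=s['eef_pos'];d=p[:2]-C;a=np.arctan2(d[1],d[0])
print('t',s['time_s'],'ang',np.degrees(a).round(1),'r',np.hypot(*d).round(4),'z',p[2].round(4),'F',s['force'].round(1))
q=p.copy();rows=[]
for i in range(n):
    a-=step; w=np.array([*(C+r*np.array([np.cos(a),np.sin(a)])),0]); w[2]=q[2]+np.clip(ztgt-q[2],-.005,.005) if i<4 else q[2]-.016*step/6.283
    v=(w-q).round(4); rows.append([*map(float,v),0,0,0,0]); q=q+v
print(rows)
E
python3 circ.py .18 5 .042 .2
```

```text
t 10.975 ang -125.7 r 0.0436 z 0.2138 F [-0.5 -1.3 -1.4]
[[-0.0048, 0.0062, -0.005, 0, 0, 0, 0], [-0.0047, 0.0059, -0.005, 0, 0, 0, 0], [-0.0036, 0.0066, -0.0038, 0, 0, 0, 0], [-0.0024, 0.0072, -0.0, 0, 0, 0, 0], [-0.001, 0.0075, -0.0005, 0, 0, 0, 0]]
```

Call:
{"method": "apply_moves", "body": {"moves": [[[0,0,-0.007,0,0,0,0],[0,0,-0.005,0,0,0,0],[-0.005,0.006,0,0,0,0,0],[-0.005,0.006,0,0,0,0,0],[-0.004,0.007,0,0,0,0,0]]]}}

```text
time_s: 11.6
eef_pos: [0.4863, 0.3847, 0.2043]
eef_rot: [[0.01, 0.102, 0.995], [0.014, 0.995, -0.102], [-1.0, 0.015, 0.008]]
force: [-0.5, 0.2, 0.6]
gripper_width: -0.0002
```

```bash
python3 circ.py .18 6 .042 .2
```

```text
t 11.6 ang -159.5 r 0.0418 z 0.2043 F [-0.5  0.2  0.6]
[[-0.0022, 0.0072, -0.0043, 0, 0, 0, 0], [-0.0007, 0.0075, 0.0, 0, 0, 0, 0], [0.0007, 0.0075, 0.0, 0, 0, 0, 0], [0.002, 0.0073, 0.0, 0, 0, 0, 0], [0.0033, 0.0068, -0.0005, 0, 0, 0, 0], [0.0045, 0.0061, -0.0005, 0, 0, 0, 0]]
```

Call:
{"method": "apply_moves", "body": {"moves": [[[-0.002,0.007,-0.005,0,0,0,0],[-0.001,0.0075,-0.002,0,0,0,0],[0.001,0.0075,0,0,0,0,0],[0.002,0.007,0,0,0,0,0]]]}}

```text
time_s: 12.1
eef_pos: [0.4867, 0.4136, 0.1972]
eef_rot: [[0.011, 0.102, 0.995], [0.009, 0.995, -0.102], [-1.0, 0.01, 0.01]]
force: [-0.7, -5.2, 0.3]
gripper_width: -0.0
```

```bash
python3 circ.py .18 6 .042 .197;python3 snap.py 11 scene; python3 - <<'E'
import cv2
a=cv2.imread('pics/s11.png')[50:350,130:480];cv2.imwrite('pics/s11z.png',cv2.resize(a,None,fx=2,fy=2))
E
```

```text
t 12.1 ang 159.7 r 0.0413 z 0.1972 F [-0.7 -5.2  0.3]
[[0.0026, 0.0071, -0.0002, 0, 0, 0, 0], [0.0044, 0.0061, 0.0, 0, 0, 0, 0], [0.0054, 0.0052, 0.0, 0, 0, 0, 0], [0.0063, 0.0042, 0.0, 0, 0, 0, 0], [0.0069, 0.003, -0.0005, 0, 0, 0, 0], [0.0074, 0.0017, -0.0005, 0, 0, 0, 0]]
12.15 [0.4867 0.4146 0.1971] [[0.011, 0.102, 0.995], [0.011, 0.995, -0.102], [-1.0, 0.012, 0.01]] [0.51 0.31 1.43 0.   1.39 0.62] [-1.51 -3.   -0.04] -0.00035898345708549646
```

View pics/s11z.png

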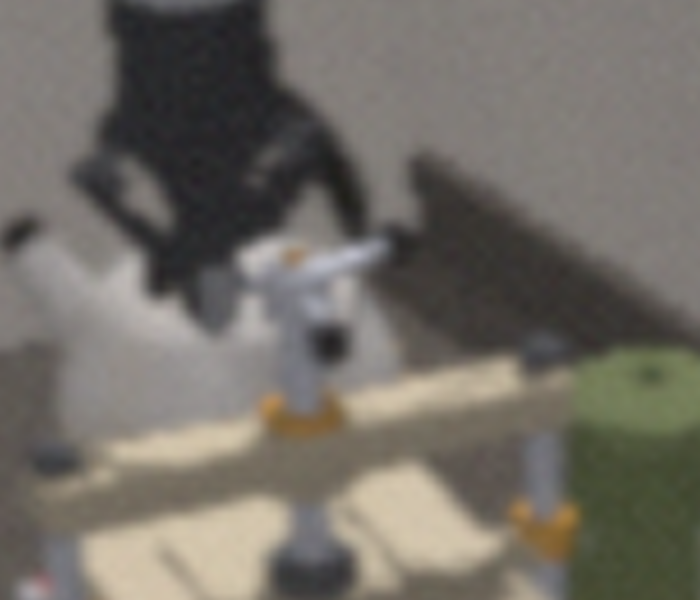

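```bash
python3 circ.py .18 9 .042 .197
```

```text
t 12.15 ang 158.4 r 0.0416 z 0.1971 F [-1.5 -3.  -0. ]
[[0.003, 0.0069, -0.0001, 0, 0, 0, 0], [0.0046, 0.006, -0.0, 0, 0, 0, 0], [0.0056, 0.0051, -0.0, 0, 0, 0, 0], [0.0063, 0.004, -0.0, 0, 0, 0, 0], [0.007, 0.0029, -0.0005, 0, 0, 0, 0], [0.0074, 0.0015, -0.0005, 0, 0, 0, 0], [0.0076, 0.0002, -0.0005, 0, 0, 0, 0], [0.0074, -0.0012, -0.0005, 0, 0, 0, 0], [0.0072, -0.0025, -0.0005, 0, 0, 0, 0]]
```

Call:
{"method": "apply_moves", "body": {"moves": [[[0.003,0.007,-0.001,0,0,0,0],[0.0046,0.006,0,0,0,0,0],[0.0056,0.005,0,0,0,0,0],[0.0063,0.004,0,0,0,0,0],[0.007,0.003,-0.0005,0,0,0,0],[0.0075,0.0015,-0.0005,0,0,0,0]]]}}

```text
time_s: 12.9
eef_pos: [0.5193, 0.4431, 0.1932]
eef_rot: [[0.002, 0.101, 0.995], [0.01, 0.995, -0.101], [-1.0, 0.01, 0.001]]
force: [-4.7, -1.1, -0.3]
gripper_width: -0.0003
```

```bash
python3 circ.py .18 10 .042 .195
```

```text
t 12.9 ang 97.9 r 0.0442 z 0.1932 F [-4.7 -1.1 -0.3]
[[0.0079, -0.0019, 0.0018, 0, 0, 0, 0], [0.0074, -0.001, 0.0, 0, 0, 0, 0], [0.0072, -0.0023, 0.0, 0, 0, 0, 0], [0.0067, -0.0035, 0.0, 0, 0, 0, 0], [0.0059, -0.0047, -0.0005, 0, 0, 0, 0], [0.005, -0.0057, -0.0005, 0, 0, 0, 0], [0.0038, -0.0065, -0.0005, 0, 0, 0, 0], [0.0027, -0.007, -0.0005, 0, 0, 0, 0], [0.0013, -0.0075, -0.0005, 0, 0, 0, 0], [0.0, -0.0075, -0.0005, 0, 0, 0, 0]]
```

Call:
{"method": "apply_moves", "body": {"moves": [[[0.008,-0.002,0.001,0,0,0,0],[0.0074,-0.001,0,0,0,0,0],[0.0072,-0.0023,0,0,0,0,0],[0.0067,-0.0035,0,0,0,0,0],[0.006,-0.0047,0,0,0,0,0],[0.005,-0.0057,0,0,0,0,0]]]}}

```text
time_s: 13.65
eef_pos: [0.5624, 0.4252, 0.1939]
eef_rot: [[0.003, 0.1, 0.995], [0.015, 0.995, -0.1], [-1.0, 0.015, 0.001]]
force: [-2.1, 2.5, -1.5]
gripper_width: 0.0002
```

```bash
python3 circ.py .18 10 .042 .192
```

```text
t 13.65 ang 35.0 r 0.0452 z 0.1939 F [-2.1  2.5 -1.5]
[[0.0012, -0.0084, -0.0019, 0, 0, 0, 0], [0.0025, -0.0071, -0.0, 0, 0, 0, 0], [0.0012, -0.0074, -0.0, 0, 0, 0, 0], [-0.0001, -0.0076, -0.0, 0, 0, 0, 0], [-0.0015, -0.0074, -0.0005, 0, 0, 0, 0], [-0.0028, -0.007, -0.0005, 0, 0, 0, 0], [-0.004, -0.0064, -0.0005, 0, 0, 0, 0], [-0.0051, -0.0056, -0.0005, 0, 0, 0, 0], [-0.006, -0.0046, -0.0005, 0, 0, 0, 0], [-0.0068, -0.0034, -0.0005, 0, 0, 0, 0]]
```

Call:
{"method": "apply_moves", "body": {"moves": [[[0.001,-0.0085,-0.002,0,0,0,0],[0.0022,-0.0075,0,0,0,0,0],[0.001,-0.0075,0,0,0,0,0],[-0.0005,-0.0075,0,0,0,0,0],[-0.0018,-0.0074,0,0,0,0,0],[-0.003,-0.007,0,0,0,0,0]]]}}

```text
time_s: 14.4
eef_pos: [0.5641, 0.3777, 0.1941]
eef_rot: [[0.011, 0.1, 0.995], [0.019, 0.995, -0.101], [-1.0, 0.02, 0.009]]
force: [1.4, 2.7, -0.3]
gripper_width: 0.0001
```

```bash
python3 circ.py .18 10 .042 .19; python3 snap.py 12
```

```text
t 14.4 ang -29.1 r 0.0443 z 0.1941 F [ 1.4  2.7 -0.3]
[[-0.0063, -0.0051, -0.0041, 0, 0, 0, 0], [-0.0053, -0.0054, -0.0, 0, 0, 0, 0], [-0.0062, -0.0043, -0.0, 0, 0, 0, 0], [-0.0068, -0.0032, -0.0, 0, 0, 0, 0], [-0.0073, -0.0019, -0.0005, 0, 0, 0, 0], [-0.0076, -0.0005, -0.0005, 0, 0, 0, 0], [-0.0075, 0.0008, -0.0005, 0, 0, 0, 0], [-0.0072, 0.0021, -0.0005, 0, 0, 0, 0], [-0.0068, 0.0034, -0.0005, 0, 0, 0, 0], [-0.006, 0.0046, -0.0005, 0, 0, 0, 0]]
14.5 [0.564  0.3769 0.1942] [[0.01, 0.101, 0.995], [0.017, 0.995, -0.101], [-1.0, 0.018, 0.008]] [0.41 0.41 1.3  0.01 1.41 0.5 ] [0.83 1.   0.17] 0.00031596076011688475
```

View pics/s12.png

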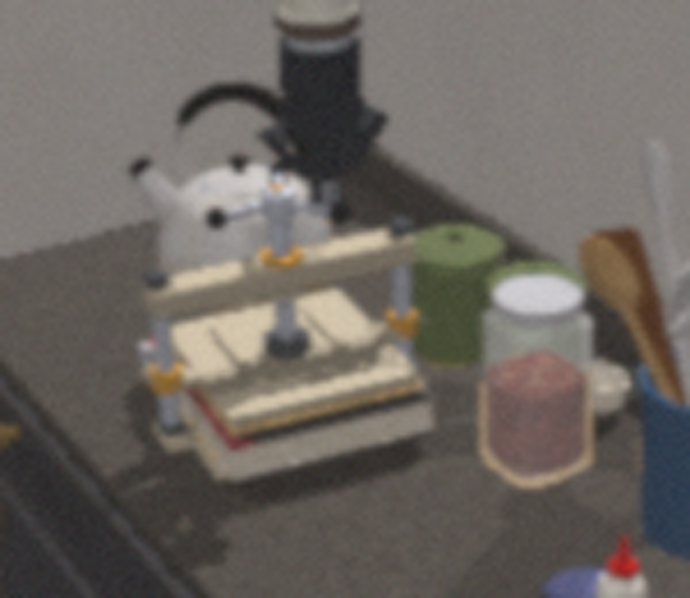

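Call:
{"method": "apply_moves", "body": {"moves": [[[-0.0045,-0.0065,-0.003,0,0,0,0],[-0.0053,-0.0055,0,0,0,0,0],[-0.0062,-0.0043,0,0,0,0,0]]]}}

```text
time_s: 14.88
eef_pos: [0.5482, 0.3594, 0.1916]
eef_rot: [[0.013, 0.101, 0.995], [0.017, 0.995, -0.101], [-1.0, 0.018, 0.011]]
force: [2.0, 2.5, 0.2]
gripper_width: -0.0
```

```bash
python3 circ.py .18 6 .043 .19
```

```text
t 14.875 ang -60.2 r 0.0459 z 0.1916 F [2.  2.5 0.2]
[[-0.0085, -0.0007, -0.0016, 0, 0, 0, 0], [-0.0075, -0.0019, -0.0, 0, 0, 0, 0], [-0.0077, -0.0005, -0.0, 0, 0, 0, 0], [-0.0077, 0.0008, -0.0, 0, 0, 0, 0], [-0.0074, 0.0023, -0.0005, 0, 0, 0, 0], [-0.0069, 0.0035, -0.0005, 0, 0, 0, 0]]
```

Call:
{"method": "apply_moves", "body": {"moves": [[[-0.008,-0.001,0,0,0,0,0],[-0.0075,-0.001,0,0,0,0,0]]]}}

```text
time_s: 15.12
eef_pos: [0.532, 0.3565, 0.1913]
eef_rot: [[0.013, 0.102, 0.995], [0.016, 0.995, -0.102], [-1.0, 0.017, 0.011]]
force: [3.6, 2.4, -0.6]
gripper_width: -0.0003
```

Call:
{"method": "apply_moves", "body": {"moves": [[[-0.007,0.0005,0,0,0,0,0]]]}}

```text
time_s: 15.25
eef_pos: [0.5246, 0.3566, 0.1912]
eef_rot: [[0.014, 0.102, 0.995], [0.016, 0.995, -0.102], [-1.0, 0.017, 0.012]]
force: [3.3, -0.3, -1.3]
gripper_width: -0.0002
```

Call:
{"method": "apply_moves", "body": {"moves": [[[-0.007,0.001,0,0,0,0,0]]]}}

```text
time_s: 15.38
eef_pos: [0.5172, 0.3574, 0.1912]
eef_rot: [[0.014, 0.102, 0.995], [0.015, 0.995, -0.102], [-1.0, 0.016, 0.012]]
force: [3.8, 0.5, -0.6]
gripper_width: -0.0001
```

Call:
{"method": "apply_moves", "body": {"moves": [[[-0.007,0.002,0,0,0,0,0]]]}}

```text
time_s: 15.5
eef_pos: [0.5104, 0.3591, 0.1913]
eef_rot: [[0.015, 0.102, 0.995], [0.014, 0.995, -0.102], [-1.0, 0.016, 0.014]]
force: [10.2, -3.3, -1.4]
gripper_width: -0.0001
```

Call:
{"method": "apply_moves", "body": {"moves": [[[-0.005,0.002,0,0,0,0,0]]]}}

```text
time_s: 15.62
eef_pos: [0.5082, 0.3599, 0.1919]
eef_rot: [[0.023, 0.102, 0.994], [0.012, 0.995, -0.103], [-1.0, 0.014, 0.022]]
force: [16.5, -3.9, -4.1]
gripper_width: 0.0001
```

```bash
python3 snap.py 13 scene
```

```text
15.675 [0.5081 0.3599 0.192 ] [[0.023, 0.102, 0.994], [0.012, 0.995, -0.103], [-1.0, 0.014, 0.022]] [0.42 0.27 1.49 0.   1.35 0.52] [14.   -3.78 -3.77] -1.3604613221386014e-05
```

View pics/s13.png

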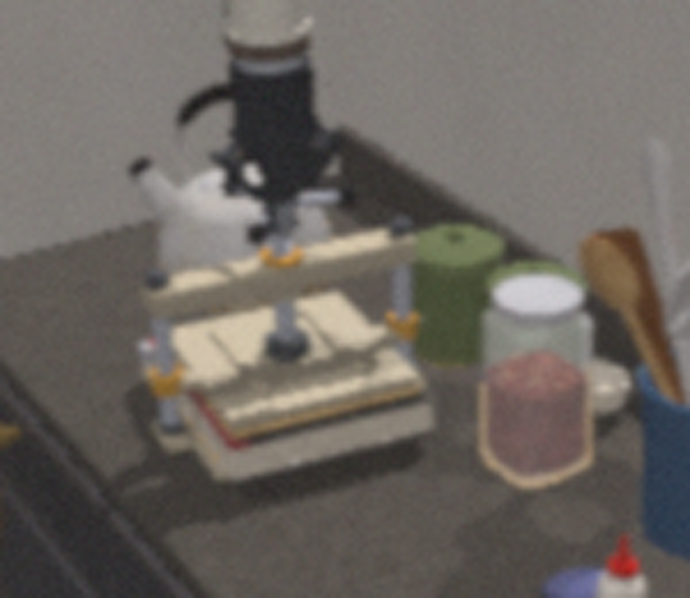

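Call:
{"method": "apply_moves", "body": {"moves": [[[0.008,-0.001,0,0,0,0,0],[0.01,-0.001,0,0,0,0,0],[0,0,0.03,0,0,0,0],[0,0,0.05,0,0,0,0],[-0.01,-0.03,0.05,0,0,0,0],[-0.02,-0.06,0.02,0,0,0,0],[-0.02,-0.06,0,0,0,0,0],[-0.02,-0.06,0,0,0,0,0],[-0.02,-0.06,0,0,0,0,0],[-0.02,-0.06,0,0,0,0,0],[-0.02,-0.06,0,0,0,0,0],[0,0,0,0,0,0,0]]]}}

```text
time_s: 17.18
eef_pos: [0.389, -0.0298, 0.3427]
eef_rot: [[0.009, 0.097, 0.995], [0.01, 0.995, -0.097], [-1.0, 0.011, 0.008]]
force: [0.7, 0.1, -0.6]
gripper_width: 0.0002
```

```bash
python3 snap.py 14
```

```text
17.275 [ 0.3899 -0.0268  0.3428] [[0.009, 0.091, 0.996], [0.012, 0.996, -0.092], [-1.0, 0.012, 0.008]] [-0.39 -0.4   1.84  0.01  1.7  -0.3 ] [-0.27 -0.18  0.33] -0.00011807424530486027
```

View pics/s14.png

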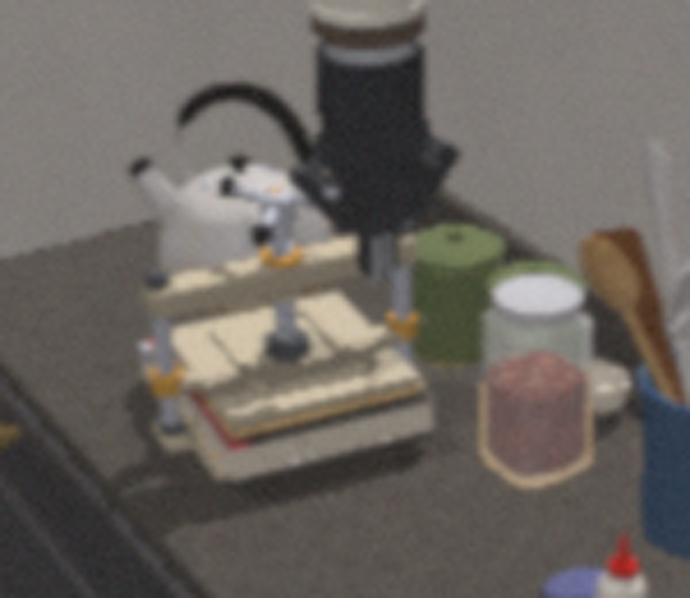

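View pics/t14.png

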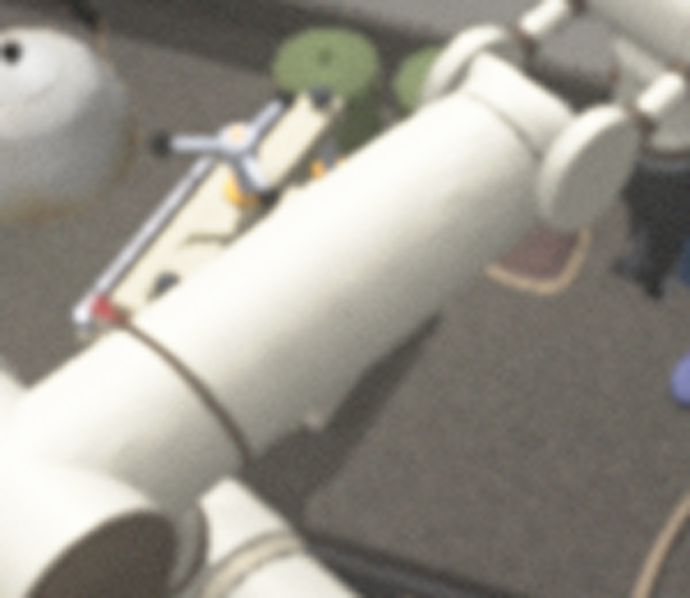

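```bash
python3 - <<'E'
from h import *
s=lambda u,v:(160+u/4.6,100+v/4.6)
t=lambda u,v:(120+u/4.6,125+v/4.6)
C=np.array([.5254,.3993])
for a,b in [((229,186),(162,143)),((262,234),(264,195))]:
    p,e=tri(s(*a),t(*b)); d=p[:2]-C; print(p.round(4),e.round(4),np.degrees(np.arctan2(d[1],d[0])),np.hypot(*d))
for v in (162,143),(264,195):
    p=plane('top',t(*v),.229);d=p[:2]-C;print(np.degrees(np.arctan2(d[1],d[0])),np.hypot(*d))
for ang in (-133,-13,107):
    p=[*(C+.067*np.array([np.cos(np.radians(ang)),np.sin(np.radians(ang))])),.23]; print(ang,(proj('scene',p)-[160,100])*4.6,(proj('top',p)-[120,125])*4.6)
E
```

```text
[0.5045 0.4636 0.2292] 0.0019 107.96695225875655 0.06763395263648514
[0.4847 0.3564 0.2247] 0.0025 -133.48155626065554 0.05918093899868917
108.86828411799033 0.06785501760337156
-135.16122606974656 0.06420734981298425
-133 [258.88936861 233.37188067] [267.73580572 195.50736437]
-13 [345.24818179 193.40299471] [287.43767625  97.92642384]
107 [229.51143311 185.68797828] [163.21945097 140.40579875]
```

```bash
python3 -c "
from rig import env
print(env.finish_job())"
```

```text
the job is handed in; nothing more can be done
None
```

I pushed the book home against the fence, turned the wheel clockwise until the platen clamped the book, then let go and moved the arm clear. I handed the job in at about 17 s; it reports no verdict.

**What the last checks showed**
- **Book:** the push force jumped from about 10 to 32 N as the book stopped. In the top view its far corner lies at the fence strip. Its near edge is parallel to the platen within about 2°.
- **Wheel:** the finger felt about 15 N when I stopped, after roughly 5.4 rad of turning. After release the balls are where I left them, within about 2°, so the wheel did not spring back. The platen lies on the book.
- **Arm:** it is clear of everything and reads under 1 N.
- **Other things on the counter:** I steered clear of them, but I did not measure their positions afterwards.

**What failed or disagreed**
- **First push:** it missed. The open fingertips passed over the book without moving it, because the tips sit about 20 to 40 mm behind the reported tool point, more than the description suggests. I backed off, closed the fingers to 30 mm and went lower.
- **Press angle:** my estimates of it from the bridge nuts (about -5°) and from the platen (about -8°) differed by a few degrees.
- **Gap to the fence:** the image measurements of the near edge scattered by up to about 6 mm. I mainly relied on the force jump to judge the book home.

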